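Shut and bolt the hide tub

ROBOT

A 7-joint arm with a two-finger parallel gripper is mounted at the origin on the work surface. World frame = base frame: x ahead of the robot, y to its left, z up, the work surface at z = 0. Lengths are in m, angles in rad, forces in N, time in s.
With the tool pointing down it reaches from about 0.425 to 0.8 m from the base axis. Payload 8.3 kg.
Tool frame: the origin (TCP) lies midway between the tips of the shut fingers; the grasp point (between the pads) lies 19 mm behind it; z points along the fingers, y is the line along which they close (so a half turn about z gives the same grasp; the last joint's range is limited). The gripper opens to 85 mm and grips with 20 to 120 N. Pads are 22 mm wide; open, the fingers measure 114 mm over their backs; the gripper's body (76 mm by 85 mm) begins 54 mm behind the grasp point. The pads swing forward as they close: fully open they stand 13 mm farther back than shut.
Start: joints at [-1.166, 0.383, 0.016, 1.37, -0.006, 1.388, -0.046], TCP at [0.282, 0.558, 0.197] pointing down, gripper open.
Joint ranges: [-2.95, 2.95], [-0.25, 2.06], [-1.52, 1.56], [0.18, 2.33], [-1.44, 4.58], [0.02, 2.06], [-3.01, 3.01]. Speed limits (rad/s): [2.39, 2.39, 3.01, 3.01, 3.14, 3.14, 3.14].

INTERFACE

Orientations are given as [roll, pitch, yaw] about the fixed x, y, z axes, in that order (R = Rz(yaw) Ry(pitch) Rx(roll)).
In Python, from bench import bot gives the robot as it stands.
- The arm moves only by the tool step_arm, never from a script. Its argument "moves" is one flat list of numbers, 7 for each row, row after row: the shift along the world's x, y, z scaled (see below), then the turn, a rotation vector about the world's x, y, z scaled (see below), then the closure, from -1 (fully open) to 1 (shut). In form: [tx, ty, tz, wx, wy, wz, jaw, tx, ty, tz, wx, wy, wz, jaw, ...]. A call has 1 to 10 rows; each row is the pose to reach, as a shift and turn from the pose commanded when the call began; what a row does not reach only later rows make up. The controller multiplies each number of a shift by 500 mm and each number of a turn by pi/2 rad. A row lasts 1/12 s, in which the tool goes at most 41.7 mm and 7.16 degrees, less where a joint would pass 70% of its speed; a pose out of reach is approached as far as the arm can. A call with a number of a shift or a turn outside -1 to 1 is refused whole. A call with a gripper value outside its range is refused whole. The fingers move at their own pace and stop on an object; the grip force is fixed at half the most. Time passes only in rows, so rows that repeat a pose let the fingers close. It gives the time, the measured TCP pose, the force, the opening and the grip force at its end, in the units of the state.
- bot.read_state(): the state, without advancing time (a new reading comes with each control period).
- bot.read_camera(name): name is "scene" or "side" or "wrist"; returns the picture (420x560x3 uint8, red, green, blue); there is no depth.
- bot.calibration(name): a dict with "fx", "fy", "cx", "cy" (pixels), "D" ([k1, k2, p1, p2, k3] as OpenCV has them; the pictures are not rectified), "extrinsics" (4x4, takes a point from world to camera coordinates). Camera axes: x right, y up, looking along -z (the intrinsics and any distortion apply to the point x, -y, -z); pixel columns grow to the right and rows downward; lengths in m; the calibration is good to about 2 mm. A picture is of the moment at which its call begins: read the wrist's pose just before it. calibration takes no time and is no camera call; for the wrist camera it gives the pose at the moment of the call.
- bot.hand_in(): hands the job in; it is judged then, once.
The state is a dict: "time": time; "qpos": joint angles; "qd": joint speeds; "joint_torque": joint torques, N m; "tcp_pos": TCP position; "orientation": TCP orientation; "contact_force": force on the tool from outside, world axes, zero at the start; "ft_torque": the same for the moment, N m; "gripper_width": finger opening in m; "finger_force": force on a finger pad.
Only numpy, scipy, OpenCV 4.12 (cv2) and the standard library are available. Lean on these libraries where they do the work, as an engineer would, in place of code of your own. Each camera call takes 0.05 s, during which the arm holds its last target. There are 200 camera calls.

TASK

Close up the clear tub that has the grey hide in it: with the fingertips gently push its sliding cover fully shut by the upright tab, and then push the small steel bolt at its end fully in over the shut cover. Only push, do not pinch the tab or the bolt; leave the other tub that holds the dishes open and unbolted as it is, and leave everything else, in the tubs and around them, where it stands.

Things in the scene. Friction and masses are not known exactly. Their poses are not given: they have to be found in the camera images.
- hide_tub: clear plastic tub fixed to the table, holding the grey hide (the tub to be closed). 230 mm long along its y, 170 wide along x, walls 110 high; origin at the centre of its underside, z up, yaw within 0.25 rad. The +y half of the top is a fixed clear panel; black edge strips rise to 120 mm. A ledge at the -y end (35 mm deep, top 119 mm high) carries a small steel bolt.
- hide_cover (a joint): sliding cover of hide_tub: clear, black-framed, 158 x 120 mm, 4 mm thick, top face 119 mm above the table. Value: m open along the tub's +y; 0 = fully shut over the tub's -y half, against a firm stop; at most 0.105 (lying over the fixed panel). About 2 N of friction; stays where it is left.
- hide_tab (a point): middle of the top edge of the upright black tab on hide_tub's cover: 60 mm along the tub's x, 8 thick along y, rising 26 above the cover. Point 145 mm above the table, axes as the tub's, moves with the cover; shut, it is 75 mm to the -y side of the tub's origin. Pushing its +y face towards -y shuts the cover.
- hide_bolt (a joint): steel bolt of hide_tub. Value: m pushed in along the tub's +y; 0 = drawn back, 0.020 = fully in against a firm stop, its tip over the edge of the shut cover. About 2 N of friction; stays where it is left.
- hide_nub (a point): middle of the top edge of the upright steel nub on hide_tub's bolt: 30 mm along the tub's x, 8 thick along y, rising 22 above the bolt plate. Point 148 mm above the table, axes as the tub's; drawn back, it is 136 mm to the -y side of the tub's origin. Push its -y face towards +y to bolt; on that side only the table and low loose things lie below.
- dish_tub: clear plastic tub fixed to the table, holding the two nested white dishes (stays open). 230 mm long along its y, 170 wide along x, walls 110 high; origin at the centre of its underside, z up, yaw within 0.25 rad. The +y half of the top is a fixed clear panel; black edge strips rise to 120 mm. A ledge at the -y end (35 mm deep, top 119 mm high) carries a small steel bolt.
- dish_cover (a joint): sliding cover of dish_tub: clear, black-framed, 158 x 120 mm, 4 mm thick, top face 119 mm above the table. Value: m open along the tub's +y; 0 = fully shut over the tub's -y half, against a firm stop; at most 0.105 (lying over the fixed panel). About 2 N of friction; stays where it is left.
- dish_tab (a point): middle of the top edge of the upright black tab on dish_tub's cover: 60 mm along the tub's x, 8 thick along y, rising 26 above the cover. Point 145 mm above the table, axes as the tub's, moves with the cover; shut, it is 75 mm to the -y side of the tub's origin. Pushing its +y face towards -y shuts the cover.
- dish_bolt (a joint): steel bolt of dish_tub. Value: m pushed in along the tub's +y; 0 = drawn back, 0.020 = fully in against a firm stop, its tip over the edge of the shut cover. About 2 N of friction; stays where it is left.
- dish_nub (a point): middle of the top edge of the upright steel nub on dish_tub's bolt: 30 mm along the tub's x, 8 thick along y, rising 22 above the bolt plate. Point 148 mm above the table, axes as the tub's; drawn back, it is 136 mm to the -y side of the tub's origin. Push its -y face towards +y to bolt; on that side only the table and low loose things lie below.
- hide: grey plastic reptile hide, a small arch 80 x 66 x 47 mm, loose inside hide_tub on its floor; origin at the centre of its underside
- large_dish: white ceramic dish, 84 mm across, 24 mm high, loose inside dish_tub; origin at the centre of its underside
- small_dish: white ceramic dish, 62 mm across, 28 mm high, nested in the large one; origin at the centre of its underside
- jar: clear glass jar with a steel twist cap, 52 mm across, 85 mm high, loose, standing between the two tubs; origin at the centre of its underside
- tong: black feeding tong, 225 mm long along its x, 40 mm wide, 10 mm high, loose, lying beyond the tubs; origin on the table at mid length
- scoop: steel scoop with a 80 x 60 mm pan and a handle towards its -x, 175 mm long, 26 mm high, loose, lying beyond the tubs; origin under the pan's centre
- mister: white bottle with a black cap, 60 mm across, 150 mm high, loose, standing to the robot's left of the tubs; origin at the centre of its underside
There are look-alikes about, which are no part of the job. Of the things shaped like the scoop, the steel one is meant.

How it is judged:
On the way, in this order (a step that is already met when the one before it is completed fails the run):
1. the hide tub's cover is pushed fully shut, its bolt still back (value of joint hide_cover below 0.004 m and value of joint hide_bolt below 0.008 m), for 0.2 s.
2. the hide tub's bolt is pushed fully in over the shut cover (value of joint hide_cover below 0.004 m and value of joint hide_bolt above 0.016 m), for 0.2 s.
At the end, for the whole second after the job is handed in: The hide tub's cover stands less than 4 mm open and its bolt is at least 16 mm in of 20; the dish tub's cover and bolt are as they were; no loose thing has moved by 20 mm, and all are at rest (all of step 2 and value of joint dish_cover above 0.05 m and value of joint dish_bolt below 0.008 m and distance of each of hide, large_dish, small_dish, jar, tong, scoop, mister from where it was at the start of the episode below 0.02 m and linear speed of each of hide, large_dish, small_dish, jar, tong, scoop, mister below 0.02 m/s); the robot touches nothing.
It fails at once if the bolt is pushed in more than 10 mm while the cover is still over 8 mm open (value of joint hide_bolt above 0.01 m and value of joint hide_cover above 0.008 m).
It fails at once if the dish tub's cover or bolt is moved by more than 8 mm (distance of any of dish_tab, dish_nub from where it was at the start of the episode above 0.008 m).
It fails at once if a loose thing is lifted or shifted by more than 20 mm (distance of any of hide, large_dish, small_dish, jar, tong, scoop, mister from where it was at the start of the episode above 0.02 m).
It fails at once if the cover or the bolt is pinched or rammed (over 35 N from the fingers) (contact force between the fingers and hide_cover above 35 N or contact force between the fingers and hide_bolt above 35 N).
It also fails if it takes over 38 s, if anything falls off the work surface, if the arm or the gripper's body presses on something with over 40 N, if the wrist force passes 120 N, or if a joint passes its speed limit or range.

## Working session

There is one attempt and no reset: what is moved stays moved. The work goes in short steps, Python scripts to look and compute and a tool call to move; the robot and the scene stay as the last step left them, time stands still between calls to the robot, and variables do not carry over. Pictures are saved under pics/ and viewed, at most 10 in all, crops included, and the job is handed in when it is done.

Besides the shell and the picture viewer there is one more tool, called after "Request:" by a JSON object that holds its "api" and its "payload", one argument or row to a line. step_arm: Moves the arm, as the interface text tells. Shifts and turns lie within -1 to 1; 1 stands for 500 mm of shift or pi/2 rad of turn. Its arguments: {"type":"object","properties":{"moves":{"type":"array","items":{"type":"number"}}},"required":["moves"]}

```bash
mkdir -p pics; python3 - <<'E'
from bench import bot
import cv2,numpy as np
s=bot.read_state();print(s)
for n in("scene","side"):
    im=bot.read_camera(n);cv2.imwrite(f"pics/{n}0.png",im[...,::-1])
    c=bot.calibration(n);E=np.array(c["extrinsics"]);print(n,c["fx"],c["cx"],c["cy"],c["D"],(-E[:3,:3].T@E[:3,3]).round(3),E[:3,:3].round(2).tolist())
E
```

```text
{'time': 0.0, 'qpos': array([-1.16591813,  0.3842381 ,  0.01638339,  1.37115673, -0.00631185,
        1.38818681, -0.04650529]), 'qd': array([-1.59591179e-03, -7.32334567e-04,  4.73982102e-04,  2.68217094e-05,
       -1.56651943e-03, -5.05124635e-04, -1.21395238e-03]), 'joint_torque': array([-3.20984518e-04, -6.27597284e+01,  8.44366103e-01, -3.71815968e+01,
        1.64728949e-02,  1.43425033e-02, -1.05439292e-05]), 'tcp_pos': array([0.28152992, 0.55736771, 0.19577786]), 'orientation': array([-3.13965297e+00,  2.66613171e-05,  2.67386202e+00]), 'contact_force': array([-0.13732146, -0.3591754 , -0.43342245]), 'ft_torque': array([-0.01973005,  0.00478891,  0.03387749]), 'finger_force': 0.0, 'gripper_width': 0.08546856229540616}
scene 529.0533759607983 272.58683815395256 206.2426117436657 [-0.01744678  0.          0.          0.          0.        ] [-0.359  0.178  1.279] [[-0.11, -0.99, 0.01], [0.8, -0.08, 0.6], [-0.59, 0.07, 0.8]]
side 400.1430158910141 269.92632786097676 215.14106242049417 [-0.07817076  0.          0.          0.          0.        ] [0.993 0.219 0.972] [[-0.23, 0.97, -0.0], [-0.83, -0.19, 0.52], [0.51, 0.12, 0.85]]
```

View pics/scene0.png

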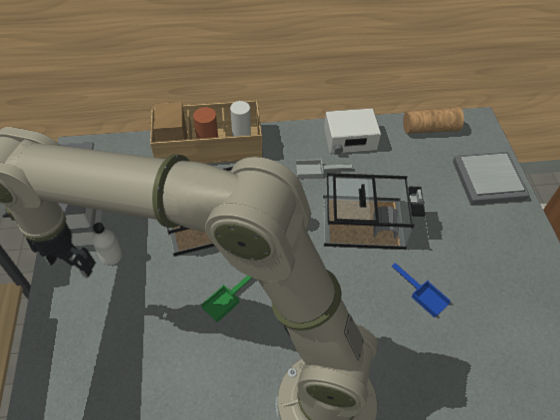

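View pics/side0.png

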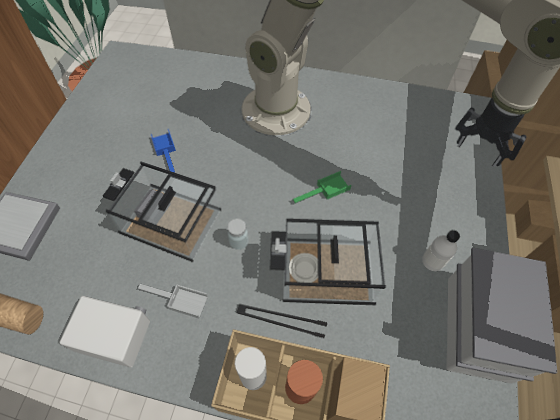

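The scene view shows one tub at (368,210), with its tab at (362,195) and its bolt ledge at (417,200). The side view shows two candidates. The one at (165,210) has a grey object inside, its tab at (168,198) and its nub at (120,178). The one at (333,260) holds white dishes at (303,266). The left one fits the description, so I'll confirm it in an enlarged crop.

```bash
python3 - <<'E'
import cv2,numpy as np
a=cv2.imread("pics/side0.png")[150:270,90:230];b=cv2.imread("pics/scene0.png")[160:260,310:440]
a=cv2.resize(a,None,fx=4,fy=4,interpolation=cv2.INTER_CUBIC)
b=cv2.resize(b,None,fx=6,fy=6,interpolation=cv2.INTER_CUBIC)
cv2.imwrite("pics/ca.png",a);cv2.imwrite("pics/cb.png",b)
E
```

```text
(no output)
```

View pics/ca.png

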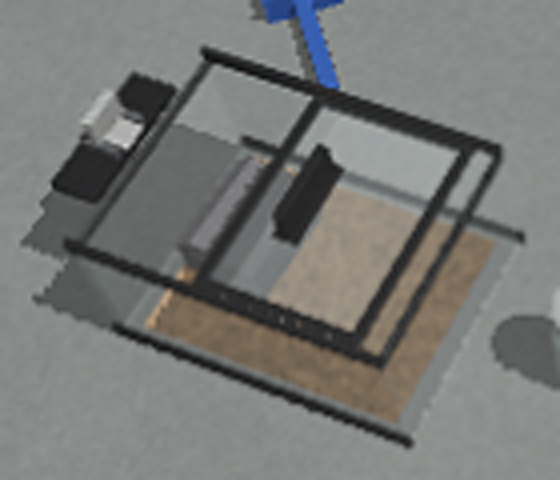

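View pics/cb.png

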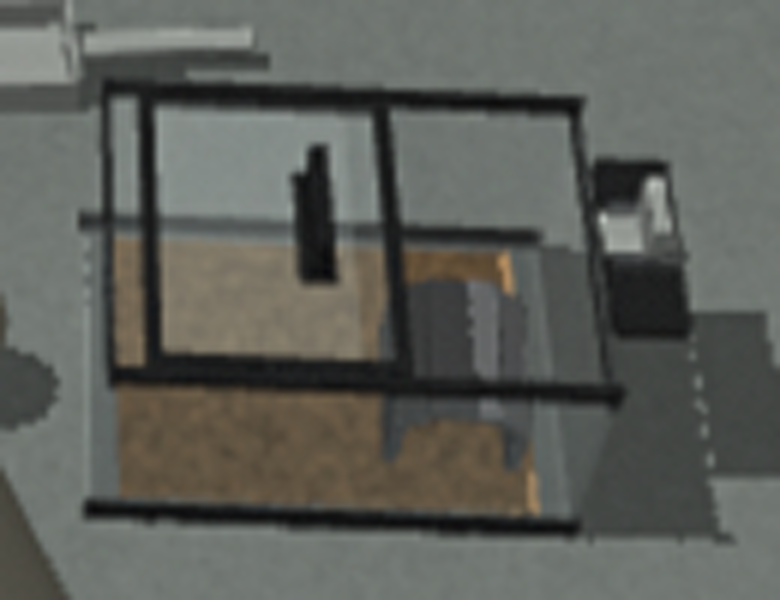

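Both crops confirm it: the arched grey hide stands inside this tub, with the cover open and the bolt back. Next I'll cast rays at the rim corners, tab and nub.

```bash
cat >h.py <<'E'
from bench import bot
import cv2,numpy as np
def ray(n,uv):
    c=bot.calibration(n);E=np.array(c["extrinsics"]);K=np.array([[c["fx"],0,c["cx"]],[0,c["fy"],c["cy"]],[0,0,1]])
    p=cv2.undistortPoints(np.array(uv,float).reshape(-1,1,2),K,np.array(c["D"],float))[:,0]
    d=np.c_[p[:,0],-p[:,1],-np.ones(len(p))]@E[:3,:3]
    return -E[:3,:3].T@E[:3,3],d
def plane(n,uv,z):
    o,d=ray(n,uv);return o+d*((z-o[2])/d[:,2])[:,None]
def crop(uv,k,off): return (np.array(uv,float)+.5)/k-.5+np.array(off)
E
python3 - <<'E'
from h import *
np.set_printoptions(precision=4,suppress=True)
# order: -y-x, -y+x, +y+x, +y-x
a=plane("side",crop([(204,47),(66,243),(382,365),(502,150)],4,(90,150)),.12)
b=plane("scene",crop([(622,397),(583,100),(103,82),(112,383)],6,(310,160)),.12)
for P in(a,b):
    print(P[:,:2].tolist());c=P.mean(0)
    ly=(P[2]+P[3]-P[0]-P[1])/2;lx=(P[1]+P[2]-P[0]-P[3])/2
    print("c",c,"L",np.linalg.norm(ly),np.linalg.norm(lx),"yaw",np.arctan2(-ly[0],ly[1]),np.arctan2(lx[1],lx[0]))
# tab
print(plane("side",crop([(322,147),(273,222)],4,(90,150)),.145),plane("scene",crop([(318,145),(299,175),(318,280)],6,(310,160)),.145))
print("nub",plane("side",crop([(107,90),(82,122)],4,(90,150)),.148),plane("scene",crop([(655,176),(668,250)],6,(310,160)),.148))
E
```

```text
[[0.398560273530285, -0.29023937486316825], [0.5677160710837506, -0.3145654854245819], [0.6041605470861853, -0.08639267977459625], [0.43584509162366136, -0.06290598680630011]]
c [ 0.5016 -0.1885  0.12  ] L 0.2307173060875432 0.1704207372897681 yaw -0.160470577704051 -0.14074290593229732
[[0.3973129527521404, -0.2906073316299874], [0.5676525134147282, -0.31772099332794385], [0.6015649466078911, -0.09113329986198476], [0.42783563702732297, -0.06570778345497644]]
c [ 0.4986 -0.1913  0.12  ] L 0.22803103611555336 0.17402855563552413 yaw -0.1417601738396419 -0.15152908975981771
[[ 0.4757 -0.1679  0.145 ]
 [ 0.5364 -0.1774  0.145 ]] [[ 0.5334 -0.1778  0.145 ]
 [ 0.5168 -0.1654  0.145 ]
 [ 0.4569 -0.1616  0.145 ]]
nub [[ 0.4659 -0.3226  0.148 ]
 [ 0.4937 -0.3276  0.148 ]] [[ 0.4976 -0.327   0.148 ]
 [ 0.4554 -0.3213  0.148 ]]
```

Tub centre is about (0.500, -0.190), with yaw about -0.149. The measured rim is 230 x 171 mm against the given 230 x 170. The nub is predicted at (0.480, -0.3245) and measured at (0.480, -0.325). The tab is about 18 mm to the +y side of the centre, so the cover is roughly 93 mm open. I'll approach with the fingers shut and their line along the tub's x (yaw 1.424).

Request:
{"api": "step_arm", "payload": {
  "moves": [0.436,-0.616,0.106,0,0,-0.796,1,0.436,-0.616,0.106,0,0,-0.796,1,0.436,-0.616,0.106,0,0,-0.796,1,0.436,-0.616,0.106,0,0,-0.796,1,0.436,-0.616,0.106,0,0,-0.796,1,0.436,-0.616,0.106,0,0,-0.796,1,0.436,-0.616,0.106,0,0,-0.796,1,0.436,-0.616,0.106,0,0,-0.796,1,0.436,-0.616,0.106,0,0,-0.796,1,0.436,-0.616,0.106,0,0,-0.796,1]
}}

```text
time: 0.93
tcp_pos: [0.5046, 0.241, 0.2511]
orientation: [3.138, 0.002, 1.406]
contact_force: [0.9, -1.2, -0.5]
gripper_width: 0.0001
finger_force: 0.0
```

Request:
{"api": "step_arm", "payload": {
  "moves": [0.016,-0.776,0,0,0,0,1,0.016,-0.776,0,0,0,0,1,0.016,-0.776,0,0,0,0,1,0.016,-0.776,0,0,0,0,1,0.016,-0.776,0,0,0,0,1,0.016,-0.776,0,0,0,0,1,0.016,-0.776,0,0,0,0,1,0.016,-0.776,0,0,0,0,1,0.016,-0.776,0,0,0,0,1,0.016,-0.776,0,0,0,0,1]
}}

```text
time: 1.77
tcp_pos: [0.506, -0.1457, 0.25]
orientation: [3.141, 0.002, 1.416]
contact_force: [-0.8, -0.7, 0.3]
gripper_width: 0.0003
finger_force: 0.0
```

```bash
python3 - <<'E'
from h import *
s=bot.read_state();print(s["tcp_pos"],s["orientation"],s["qpos"])
w=bot.read_camera("wrist");a=bot.read_camera("side")
o=np.hstack([w[:, :, ::-1][::1]])
cv2.imwrite("pics/w1.png",w[...,::-1]);cv2.imwrite("pics/s1.png",cv2.resize(a[130:290,70:280,::-1],None,fx=3.5,fy=3.5))
c=bot.calibration("wrist");E=np.array(c["extrinsics"]);print((-E[:3,:3].T@E[:3,3]).round(3))
np.savez("wc.npz",E=E)
E
```

```text
[ 0.506033   -0.1456981   0.25002384] [3.14111640e+00 2.26553601e-03 1.41550061e+00] [-0.37028911  0.16195389  0.67792936  1.57301921 -0.09996487  1.44183299
  0.15873758]
[ 0.518 -0.072  0.427]
```

View pics/w1.png

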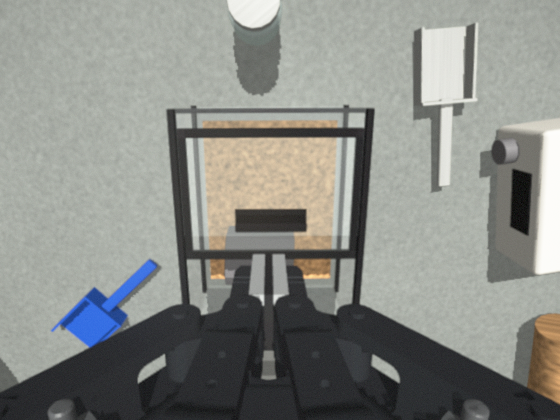

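The wrist view shows the tab at rows 209–231 and columns 235–307. The rim's +y end is at row 110, and the finger tips are at (268,258).

```bash
python3 - <<'E'
from h import *
np.set_printoptions(precision=4,suppress=True)
c=np.array([.5,-.19]);y=np.array([.148,.989]);x=np.array([.989,-.148])
def loc(P): q=P[:,:2]-c;return np.c_[q@x,q@y]
print(loc(plane("wrist",[(235,231.5),(307,231.5)],.145)),loc(plane("wrist",[(235,209),(307,209)],.119)))
r=plane("wrist",[(167,109),(374,109)],.12);print("rim +y",r,loc(r))
print("tcp",loc(bot.read_state()["tcp_pos"][None]))
E
```

```text
[[-0.0287  0.0161]
 [ 0.0316  0.0157]] [[-0.0307  0.0281]
 [ 0.034   0.0277]]
rim +y [[ 0.4335 -0.0632  0.12  ]
 [ 0.6038 -0.0898  0.12  ]] [[-0.0845  0.1156]
 [ 0.0878  0.1145]]
tcp [[-0.0005  0.0478]]
```

View pics/s1.png

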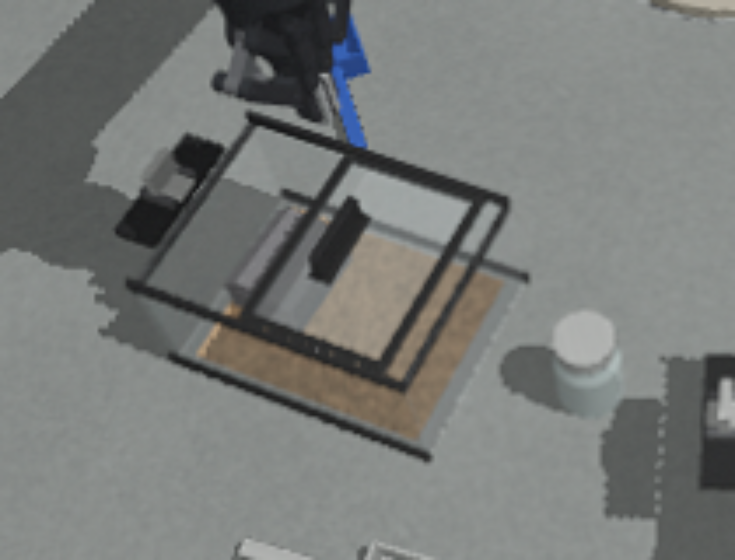

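The rim and yaw check out: the rim's +y edge is at local y 0.115. The tab's +y face is at local y of about 25 mm. I'll descend behind it.

Request:
{"api": "step_arm", "payload": {
  "moves": [0.002,0.016,0,0,0,0,1,0.002,0.016,0,0,0,0,1,0.002,0.016,-0.06,0,0,0,1,0.002,0.016,-0.12,0,0,0,1,0.002,0.016,-0.18,0,0,0,1,0.002,0.016,-0.22,0,0,0,1,0.002,0.016,-0.24,0,0,0,1,0.002,0.016,-0.24,0,0,0,1,0.002,0.016,-0.24,0,0,0,1]
}}

```text
time: 2.62
tcp_pos: [0.5092, -0.129, 0.1303]
orientation: [-3.141, -0.0, 1.426]
contact_force: [-0.9, 0.5, -0.1]
gripper_width: 0.0003
finger_force: 0.0
```

Request:
{"api": "step_arm", "payload": {
  "moves": [-0.0024,-0.0158,0,0,0,0,1,-0.0048,-0.0316,0,0,0,0,1,-0.0066,-0.044,0,0,0,0,1,-0.0084,-0.056,0,0,0,0,1,-0.0102,-0.068,0,0,0,0,1,-0.0126,-0.084,0,0,0,0,1,-0.015,-0.1,0,0,0,0,1,-0.0174,-0.116,0,0,0,0,1,-0.0198,-0.132,0,0,0,0,1,-0.0222,-0.148,0,0,0,0,1]
}}

```text
time: 3.45
tcp_pos: [0.4975, -0.2051, 0.1297]
orientation: [-3.141, -0.0, 1.424]
contact_force: [0.7, -0.5, 0.6]
gripper_width: 0.0001
finger_force: 0.0
```

Request:
{"api": "step_arm", "payload": {
  "moves": [-0.0024,-0.016,0,0,0,0,1,-0.0042,-0.028,0,0,0,0,1,-0.006,-0.04,0,0,0,0,1,-0.0072,-0.048,0,0,0,0,1,-0.0084,-0.056,0,0,0,0,1,-0.0093,-0.062,0,0,0,0,1,-0.0102,-0.068,0,0,0,0,1]
}}

```text
time: 4.03
tcp_pos: [0.4926, -0.2382, 0.1297]
orientation: [-3.141, -0.0, 1.424]
contact_force: [-0.2, -0.2, -0.5]
gripper_width: 0.0001
finger_force: 0.0
```

```bash
python3 - <<'E'
from h import *
s=bot.read_state();print(s["contact_force"])
a=bot.read_camera("side");w=bot.read_camera("wrist")
o=np.hstack([cv2.resize(a[130:290,80:240],(400,400)),cv2.resize(w[120:420,130:430],(400,400))])
cv2.imwrite("pics/s2.png",o[...,::-1])
E
```

```text
[-0.17100942 -0.24035916 -0.49377957]
```

View pics/s2.png

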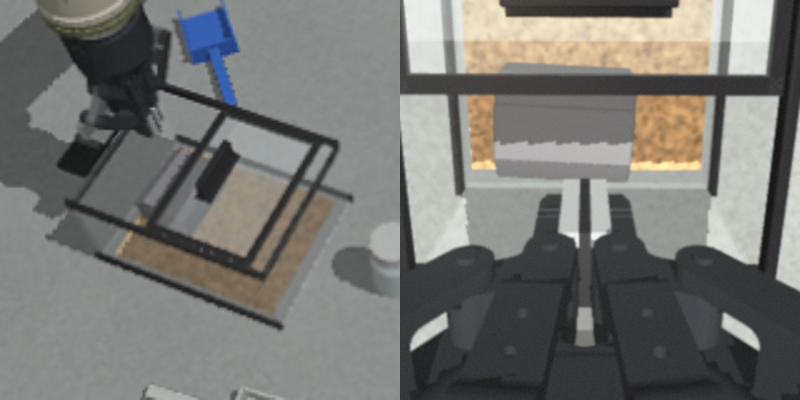

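The side view (left half) shows the cover still open, with the tab at about (215,170). The fingertips at (155,132) are already on its -y side, and there was no contact. I'll compare the projected TCP with the visible tip.

```bash
python3 - <<'E'
from h import *
np.set_printoptions(precision=4,suppress=True)
def proj(n,p):
    c=bot.calibration(n);E=np.array(c["extrinsics"]);q=E[:3,:3]@np.array(p)+E[:3,3]
    K=np.array([[c["fx"],0,c["cx"]],[0,c["fy"],c["cy"]],[0,0,1]])
    return cv2.projectPoints(np.array([[q[0],-q[1],-q[2]]]),np.zeros(3),np.zeros(3),K,np.array(c["D"],float))[0].ravel()
t=bot.read_state()["tcp_pos"];print(t)
for n in("side","wrist","scene"):print(n,proj(n,t),proj(n,t+[0,0,.05]))
# triangulate tip from side + wrist
o1,d1=ray("side",[(142,183)]);o2,d2=ray("wrist",[(267,255)])
A=np.c_[d1[0],-d2[0]];k=np.linalg.lstsq(A,o2-o1,rcond=None)[0]
print("tip",o1+k[0]*d1[0],o2+k[1]*d2[0])
# tab: two view
o1,d1=ray("side",[(80+228/2.5,130+143/2.5)])
w=[(130+100*.75+.75*(590-500)*0+0,0)]
for z in(.12,.145):
    print(z,plane("side",[(80+228/2.5,130+143/2.5),(80+197/2.5,130+185/2.5)],z)[:,:2].tolist(),plane("wrist",[(130+100*.75,120+8*.75),(130+280*.75,120+8*.75)],z)[:,:2].tolist())
a=bot.read_camera("side");w=bot.read_camera("scene")
o=np.hstack([cv2.resize(a[140:240,100:200],(400,400),interpolation=2),cv2.resize(w[140:260,310:430],(400,400),interpolation=2)])
cv2.imwrite("pics/s3.png",o[...,::-1])
E
```

```text
[ 0.4925 -0.2386  0.1298]
side [143.6763 190.0027] [138.2674 178.4574]
wrist [268.4585 242.7759] [268.4347 289.5041]
scene [386.522  196.9951] [389.8909 185.5692]
tip [ 0.4934 -0.2329  0.1635] [ 0.493  -0.2311  0.1628]
0.12 [[0.4619211782985113, -0.17581659050013282], [0.5187840220194577, -0.18835993133669587]] [[0.469161003219533, -0.17418583732525758], [0.5376755640651467, -0.1843980551151664]]
0.145 [[0.4775172767526752, -0.1642278823136054], [0.5327116903300021, -0.17640318513827935]] [[0.47367266485881104, -0.17338527668096065], [0.5330557918155238, -0.18223643792381317]]
```

View pics/s3.png

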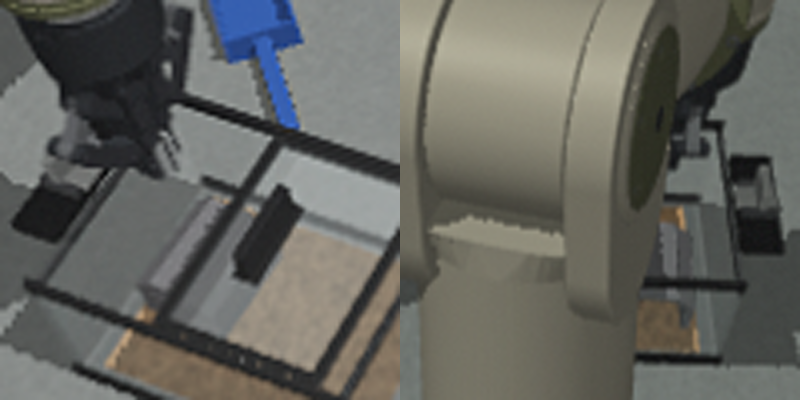

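Triangulating the tip puts it at z≈0.163, about 30 mm above the reported TCP, with only about 1 mm of ray skew. So the real fingertips are shorter and passed over the 145 mm tab. I'll go back, lower in small steps while watching the force, and push again.

Request:
{"api": "step_arm", "payload": {
  "moves": [0,0,0.04,0,0,0,1,0.011,0.07,0.04,0,0,0,1,0.022,0.14,0.04,0,0,0,1,0.033,0.22,0.04,0,0,0,1,0.033,0.22,0.02,0,0,0,1,0.033,0.22,0,0,0,0,1,0.033,0.22,-0.01,0,0,0,1,0.033,0.22,-0.02,0,0,0,1,0.033,0.22,-0.03,0,0,0,1,0.033,0.22,-0.03,0,0,0,1]
}}

```text
time: 5.07
tcp_pos: [0.5082, -0.1293, 0.1138]
orientation: [-3.14, 0.0, 1.422]
contact_force: [0.6, -0.5, 0.5]
gripper_width: -0.0001
finger_force: 0.0
```

```bash
python3 - <<'E'
from h import *
s=bot.read_state();print(s["tcp_pos"],s["contact_force"])
a=bot.read_camera("side")
w=bot.read_camera("wrist")
o=np.hstack([cv2.resize(a[140:240,110:210],(400,400),interpolation=2),cv2.resize(w[180:300,210:330],(400,400),interpolation=2)])
cv2.imwrite("pics/s4.png",o[...,::-1])
E
```

```text
[ 0.5082364  -0.12932199  0.1137751 ] [ 0.58420604 -0.51128464  0.46077273]
```

View pics/s4.png

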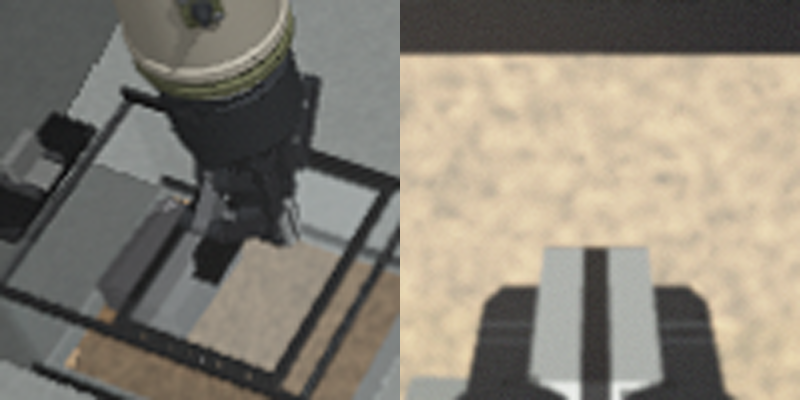

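The tip shows at side (182.5,200.8) and wrist (269,254), and the tab is still beyond it on the -y side.

```bash
python3 - <<'E'
from h import *
o1,d1=ray("side",[(182.5,200.8)]);o2,d2=ray("wrist",[(269,254)])
k=np.linalg.lstsq(np.c_[d1[0],-d2[0]],o2-o1,rcond=None)[0]
print("tip",o1+k[0]*d1[0],o2+k[1]*d2[0],bot.read_state()["tcp_pos"])
E
```

```text
tip [ 0.51015103 -0.12184836  0.14464557] [ 0.51012632 -0.12248446  0.14492216] [ 0.50884755 -0.12907784  0.1147563 ]
```

The 30 mm offset repeats, so the tip is at 0.145 now. I'll go 14 mm lower, to a tip height of about 0.131.

Request:
{"api": "step_arm", "payload": {
  "moves": [0,0,-0.008,0,0,0,1,0,0,-0.016,0,0,0,1,0,0,-0.022,0,0,0,1,0,0,-0.028,0,0,0,1,0,0,-0.028,0,0,0,1]
}}

```text
time: 5.58
tcp_pos: [0.5086, -0.128, 0.1]
orientation: [-3.14, -0.0, 1.424]
contact_force: [0.2, 0.8, 0.3]
gripper_width: 0.0002
finger_force: 0.0
```

Request:
{"api": "step_arm", "payload": {
  "moves": [-0.0018,-0.012,0,0,0,0,1,-0.0036,-0.024,0,0,0,0,1,-0.0054,-0.036,0,0,0,0,1,-0.0066,-0.044,0,0,0,0,1,-0.0078,-0.052,0,0,0,0,1,-0.009,-0.06,0,0,0,0,1,-0.0102,-0.068,0,0,0,0,1,-0.0114,-0.076,0,0,0,0,1,-0.0126,-0.084,0,0,0,0,1]
}}

```text
time: 6.33
tcp_pos: [0.5028, -0.1699, 0.1008]
orientation: [-3.141, -0.001, 1.425]
contact_force: [-0.8, 1.9, 0.9]
gripper_width: -0.0002
finger_force: 1.2
```

Contact at about 2 N. I'll keep pushing.

Request:
{"api": "step_arm", "payload": {
  "moves": [-0.0018,-0.012,0,0,0,0,1,-0.0036,-0.024,0,0,0,0,1,-0.0054,-0.036,0,0,0,0,1,-0.0072,-0.048,0,0,0,0,1,-0.009,-0.06,0,0,0,0,1,-0.0108,-0.072,0,0,0,0,1,-0.0126,-0.084,0,0,0,0,1,-0.0144,-0.096,0,0,0,0,1,-0.0162,-0.108,0,0,0,0,1,-0.018,-0.12,0,0,0,0,1]
}}

```text
time: 7.17
tcp_pos: [0.4936, -0.2308, 0.1008]
orientation: [-3.141, -0.0, 1.424]
contact_force: [-0.4, 3.3, 2.1]
gripper_width: -0.0005
finger_force: 1.4
```

Request:
{"api": "step_arm", "payload": {
  "moves": [-0.0006,-0.004,0,0,0,0,1,-0.0012,-0.008,0,0,0,0,1,-0.0018,-0.012,0,0,0,0,1,-0.0018,-0.012,0,0,0,0,1]
}}

```text
time: 7.5
tcp_pos: [0.4927, -0.2366, 0.1007]
orientation: [-3.141, 0.0, 1.424]
contact_force: [-0.3, -0.7, 0.1]
gripper_width: 0.0001
finger_force: 0.0
```

Request:
{"api": "step_arm", "payload": {
  "moves": [-0.0006,-0.004,0,0,0,0,1,-0.0012,-0.008,0,0,0,0,1,-0.0018,-0.012,0,0,0,0,1,-0.0024,-0.016,0,0,0,0,1]
}}

```text
time: 7.83
tcp_pos: [0.4916, -0.2441, 0.1007]
orientation: [-3.141, -0.0, 1.424]
contact_force: [0.4, 3.2, -0.7]
gripper_width: -0.0002
finger_force: 1.1
```

```bash
python3 - <<'E'
from h import *
np.set_printoptions(precision=4,suppress=True)
s=bot.read_state();t=s["tcp_pos"];print(t,s["contact_force"])
w=bot.read_camera("wrist");cv2.imwrite("pics/w5.png",w[...,::-1])
g=w.max(2)
for c in(225,240,300,312):
    d=g[:,c]<75;e=np.flatnonzero(np.diff(d.astype(int)));print(c,e.tolist())
E
```

```text
[ 0.4916 -0.2441  0.1007] [ 0.3704  3.1681 -0.6641]
225 [119, 136, 270]
240 [119, 136, 267, 275, 278, 280, 282, 303, 307]
300 [119, 136, 269, 275, 277, 280, 282]
312 [120, 136, 270]
```

```bash
python3 - <<'E'
from h import *
np.set_printoptions(precision=4,suppress=True)
c=np.array([.5,-.19]);y=np.array([.148,.989]);x=np.array([.989,-.148])
P=plane("wrist",[(240,119.5),(240,136.5),(300,119.5),(300,136.5)],.119);q=P[:,:2]-c;print(np.c_[q@x,q@y])
q=bot.read_state()["tcp_pos"][:2]-c;print(q@x,q@y)
E
```

```text
[[-0.0126  0.0093]
 [-0.0128  0.002 ]
 [ 0.0134  0.0093]
 [ 0.0136  0.002 ]]
-0.0002802836809927718 -0.055355926229984934
```

The cover is moving with the tab; its rear edge is at local y 9 mm. I'll continue in small steps to the stop.

Request:
{"api": "step_arm", "payload": {
  "moves": [-0.0006,-0.004,0,0,0,0,1,-0.0012,-0.008,0,0,0,0,1,-0.0012,-0.008,0,0,0,0,1]
}}

```text
time: 8.13
tcp_pos: [0.4909, -0.2487, 0.1008]
orientation: [3.142, 0.0, 1.423]
contact_force: [1.3, 0.4, -0.2]
gripper_width: 0.0003
finger_force: 0.3
```

Request:
{"api": "step_arm", "payload": {
  "moves": [-0.0003,-0.002,0,0,0,0,1,-0.0006,-0.004,0,0,0,0,1,-0.0006,-0.004,0,0,0,0,1]
}}

```text
time: 8.38
tcp_pos: [0.4907, -0.2503, 0.1008]
orientation: [-3.142, 0.0, 1.424]
contact_force: [-0.6, 1.5, -1.2]
gripper_width: 0.0001
finger_force: 0.6
```

Request:
{"api": "step_arm", "payload": {
  "moves": [-0.0003,-0.002,0,0,0,0,1,-0.0006,-0.004,0,0,0,0,1,-0.0006,-0.004,0,0,0,0,1]
}}

```text
time: 8.63
tcp_pos: [0.4906, -0.2514, 0.1007]
orientation: [-3.141, -0.001, 1.424]
contact_force: [-0.9, 4.9, 1.5]
gripper_width: 0.0
finger_force: 2.3
```

Request:
{"api": "step_arm", "payload": {
  "moves": [-0.0003,-0.002,0,0,0,0,1,-0.0006,-0.004,0,0,0,0,1,-0.0006,-0.004,0,0,0,0,1]
}}

```text
time: 8.88
tcp_pos: [0.4906, -0.2514, 0.1007]
orientation: [-3.141, -0.004, 1.426]
contact_force: [-2.3, 10.1, 5.1]
gripper_width: 0.0001
finger_force: 5.2
```

```bash
python3 - <<'E'
from h import *
np.set_printoptions(precision=4,suppress=True)
s=bot.read_state();print(s["tcp_pos"],s["contact_force"])
w=bot.read_camera("wrist");g=w.max(2);e=[]
for k in(225,240,300,312):
    r=np.flatnonzero(np.diff((g[:,k]<75).astype(int)));print(k,r[:4])
    e.append((k,r[0]+.5));
P=plane("wrist",e,.119)[:,:2]-[.5,-.19];print(P@[.148,.989])
E
```

```text
[ 0.4906 -0.2514  0.1007] [-2.3165 10.0838  5.052 ]
225 [119 136 269]
240 [119 136 267 275]
300 [119 136 269 275]
312 [120 136 270 354]
[0.0023 0.0023 0.0024 0.002 ]
```

The cover has stopped, with TCP motion zero and the force at 10 N, so it is shut. I'll back off, rise, and cross to the -y side of the nub.

Request:
{"api": "step_arm", "payload": {
  "moves": [0.003,0.02,0,0,0,0,1,0.003,0.02,0,0,0,0,1,0.003,0.02,0.07,0,0,0,1,0.003,0.02,0.14,0,0,0,1,-0.01,-0.06,0.14,0,0,0,1,-0.02,-0.13,0.14,0,0,0,1,-0.032,-0.218,0.14,0,0,0,1,-0.032,-0.218,0.14,0,0,0,1,-0.032,-0.218,0.14,0,0,0,1]
}}

```text
time: 9.68
tcp_pos: [0.4716, -0.3679, 0.1709]
orientation: [-3.141, 0.003, 1.417]
contact_force: [-0.4, 0.5, 0.5]
gripper_width: -0.0002
finger_force: 0.0
```

```bash
python3 - <<'E'
from h import *
s=bot.read_state();t=s["tcp_pos"];q=t[:2]-[.5,-.19];print(t,s["contact_force"],q@[.989,-.148],q@[.148,.989])
a=bot.read_camera("side");w=bot.read_camera("wrist")
o=np.hstack([cv2.resize(a[130:260,70:200],(400,400),interpolation=2),cv2.resize(w[100:320,160:380],(400,400),interpolation=2)])
cv2.imwrite("pics/s6.png",o[...,::-1])
E
```

```text
[ 0.47163718 -0.36786088  0.17092795] [-0.365035    0.53383956  0.49606941] -0.0017274224293984224 -0.18010210615595396
```

View pics/s6.png

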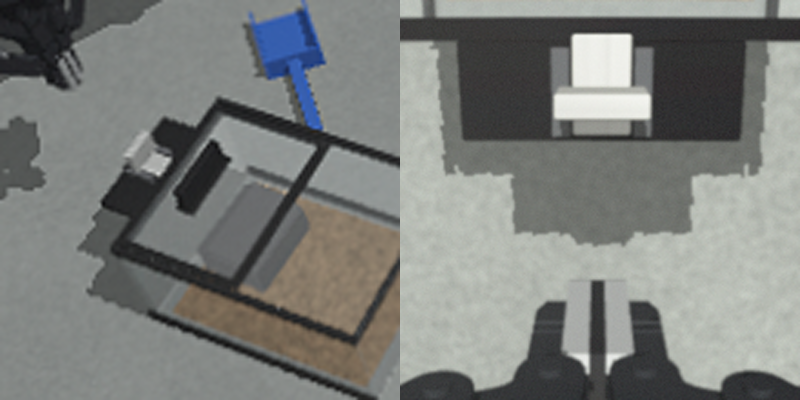

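The side view (left half) shows the cover shut with the tab at (200,175). The wrist view (right half) shows the nub at (602,100), in line with the fingers at (598,280). I'll descend and push +y.

Request:
{"api": "step_arm", "payload": {
  "moves": [0,0,-0.05,0,0,0,1,0,0,-0.1,0,0,0,1,0,0,-0.134,0,0,0,1,0,0,-0.134,0,0,0,1,0,0,-0.134,0,0,0,1]
}}

```text
time: 10.2
tcp_pos: [0.4745, -0.3615, 0.1034]
orientation: [-3.14, -0.001, 1.426]
contact_force: [-0.2, -0.4, 0.6]
gripper_width: 0.0005
finger_force: 0.0
```

Request:
{"api": "step_arm", "payload": {
  "moves": [0.0018,0.012,0,0,0,0,1,0.0036,0.024,0,0,0,0,1,0.0048,0.032,0,0,0,0,1,0.006,0.04,0,0,0,0,1,0.0072,0.048,0,0,0,0,1,0.0084,0.056,0,0,0,0,1]
}}

```text
time: 10.7
tcp_pos: [0.4788, -0.3354, 0.1045]
orientation: [3.14, 0.001, 1.424]
contact_force: [0.6, -2.1, 0.7]
gripper_width: -0.0
finger_force: 1.2
```

Request:
{"api": "step_arm", "payload": {
  "moves": [0.0009,0.006,0,0,0,0,1,0.0018,0.012,0,0,0,0,1,0.0024,0.016,0,0,0,0,1]
}}

```text
time: 10.95
tcp_pos: [0.4797, -0.3272, 0.1041]
orientation: [3.141, 0.0, 1.424]
contact_force: [0.7, -2.7, 2.1]
gripper_width: 0.0001
finger_force: 1.1
```

Request:
{"api": "step_arm", "payload": {
  "moves": [0.0006,0.004,0,0,0,0,1,0.0012,0.008,0,0,0,0,1,0.0018,0.012,0,0,0,0,1,0.0024,0.016,0,0,0,0,1]
}}

```text
time: 11.28
tcp_pos: [0.4803, -0.3214, 0.104]
orientation: [3.141, 0.003, 1.422]
contact_force: [2.3, -14.2, -4.2]
gripper_width: 0.0001
finger_force: 6.9
```

Request:
{"api": "step_arm", "payload": {
  "moves": [0.0003,0.002,0,0,0,0,1,0.0006,0.004,0,0,0,0,1,0.0006,0.004,0,0,0,0,1]
}}

```text
time: 11.53
tcp_pos: [0.4803, -0.3214, 0.104]
orientation: [3.14, 0.006, 1.42]
contact_force: [2.2, -13.8, -5.9]
gripper_width: -0.0002
finger_force: 7.2
```

Request:
{"api": "step_arm", "payload": {
  "moves": [0.0003,0.002,0,0,0,0,1,0.0006,0.004,0,0,0,0,1,0.0006,0.004,0,0,0,0,1]
}}

```text
time: 11.78
tcp_pos: [0.4802, -0.3213, 0.1041]
orientation: [3.139, 0.009, 1.419]
contact_force: [3.6, -21.0, -8.6]
gripper_width: 0.0
finger_force: 9.9
```

Request:
{"api": "step_arm", "payload": {
  "moves": [0.0003,0.002,0,0,0,0,1,0.0006,0.004,0,0,0,0,1,0.0006,0.004,0,0,0,0,1]
}}

```text
time: 12.03
tcp_pos: [0.4802, -0.3213, 0.1042]
orientation: [3.139, 0.011, 1.417]
contact_force: [3.9, -25.6, -11.1]
gripper_width: 0.0001
finger_force: 12.6
```

A firm stop at 25 N. I'll retreat, rise to the earlier viewing pose, and measure the nub.

Request:
{"api": "step_arm", "payload": {
  "moves": [-0.006,-0.04,0,0,0,0,1,-0.012,-0.08,0,0,0,0,1,-0.0148,-0.1,0,0,0,0,1,-0.0148,-0.1,0,0,0,0,1,-0.0148,-0.1,0.07,0,0,0,1,-0.0148,-0.1,0.134,0,0,0,1,-0.0148,-0.1,0.134,0,0,0,1,-0.0148,-0.1,0.134,0,0,0,1]
}}

```text
time: 12.7
tcp_pos: [0.4757, -0.3626, 0.1726]
orientation: [3.138, 0.0, 1.425]
contact_force: [1.0, 1.1, -0.8]
gripper_width: 0.0002
finger_force: 0.0
```

```bash
python3 - <<'E'
from h import *
np.set_printoptions(precision=4,suppress=True)
s=bot.read_state();t=s["tcp_pos"];print(t,s["contact_force"])
w=bot.read_camera("wrist");a=bot.read_camera("side")
cv2.imwrite("pics/w7.png",w[...,::-1]);cv2.imwrite("pics/s7.png",a[...,::-1])
# nub top face in wrist: bright pixels
for k in(262,268,292,298):print(k,w[96:190:2,k].max(1) if w.ndim==2 else w[96:190:2,k].max(-1))
m=(w[90:200,220:340].min(2)>190).astype(np.uint8)
n,_,st,_=cv2.connectedComponentsWithStats(m);print(st[1:][st[1:,4]>30]+[220,90,0,0,0])
E
```

```text
[ 0.4757 -0.3626  0.1726] [ 1.0131  1.085  -0.8045]
262 [244 242 242 242 241 242 242 241 241 241 242 241 240 237 188 240 241 239
 237 235 236 221 153 153 156 154 154 128  44  43  42  43  42  39  56  54
  54  51  50  56  53  53  57 107 115 112 112]
268 [240 240 241 240 240 240 239 239 241 240 239 239 240 237 189 241 242 241
 237 235 236 222 155 152 152 156 155 129  39  40  41  41  40  47  59  53
  56  54  53  52  54  53  50 109 118 119 117]
292 [132 132 167 172 181 184 186 184 186 139  57  51  54  54 115 243 244 240
 237 233 235 224 128 123 121 120 123 106  98  96 106 124 122 121 126 123
 125 123 121 124 122 120  63 102 113 115 113]
298 [208 216 207 196 183 186 187 188 190 141  57  55  54  58  54  53  51  51
  54  53  47  51  51  53  48  51  45  53  48  48  49  50  52  52  48  50
  51  54  50  51  51  48  53 112 122 119 113]
[[251  94  33  30 971]
 [241 125  53  14 737]]
```

```bash
python3 - <<'E'
from h import *
np.set_printoptions(precision=4,suppress=True)
def L(uv,z):P=plane("wrist",uv,z)[:,:2]-[.5,-.19];return np.c_[P@[.989,-.148],P@[.148,.989]]
print(L([(241,139),(294,139),(267,125)],.148))
print("ledge -y edge (want -.150)",L([(298,182)],.119), "rim inner",L([(298,115)],.119))
a=cv2.imread("pics/side0.png").astype(int);b=cv2.imread("pics/s7.png").astype(int)
d=(abs(a-b).max(2)>50).astype(np.uint8);n,_,st,_=cv2.connectedComponentsWithStats(d);print(st[1:][st[1:,4]>25])
o=b.astype(np.uint8)[130:360,60:460];cv2.imwrite("pics/end.png",cv2.resize(o,(800,460)))
E
```

```text
[[-0.015  -0.121 ]
 [ 0.0142 -0.1209]
 [-0.0007 -0.1134]]
ledge -y edge (want -.150) [[ 0.0194 -0.1513]] rim inner [[ 0.0184 -0.1088]]
[[   0    0   94   73 3109]
 [ 101    0    7    5   28]
 [ 109    0    9    9   58]
 [ 237    0   27   15  108]
 [ 287    0   34    9   80]
 [ 481    0   45   39  925]
 [ 543    0   17   21  231]
 [ 285   24   17   31  327]
 [  25   43    6    6   30]
 [ 250   42    7   12   61]
 [   0   48   12   17   43]
 [ 286   63    6   16   71]
 [ 293   62    6    8   32]
 [ 507   65   53   44  315]
 [ 260   66   15    7   69]
 [   9   69  180  132 6723]
 [  68   76    8   13   33]
 [  58   79    8    9   26]
 [ 223   81   22    6   44]
 [ 203   82   19    8   70]
 [  34   89    8    7   33]
 [ 186   88   16    5   46]
 [ 455   99   68   67 1670]
 [ 195  112   40   21  166]
 [ 230  113   16   13   38]
 [ 246  117   28   16   86]
 [ 220  126   10   12   28]
 [ 240  126   15   12   50]
 [ 133  164    8   12   26]
 [ 143  166   25    9   42]
 [ 112  174   33   25  315]
 [ 160  176   10   12   50]
 [ 177  177   32   24  106]
 [ 322  176   26   12  114]
 [ 166  178   10   14   55]
 [ 372  186   28   19  108]
 [ 140  189   21   29   92]
 [ 159  192   15   19  125]
 [ 146  203   12   19   64]
 [ 148  202   51   35  203]
 [ 112  209   27   12   66]]
```

The nub's -y edge is at local -0.121 against an expected -0.120 when fully in. Its width reads 29 mm against the given 30, and the ledge edge -0.151 against -0.150. The before/after side images show no change at the jar, dish tub, scoop, tong or mister. Handing in.

```bash
python3 -c "
from bench import bot
print(bot.hand_in())"
```

```text
the job is handed in; nothing more can be done
None
```

The hide tub's cover is pushed fully shut and its bolt fully in over it. By the images, the dish tub and the loose things around the tubs have not moved; I did not measure the hide's position separately. The job is handed in; no verdict came back.

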